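Press the push nut tight on a battery module's tie rod

ROBOT

A 7-joint arm with a two-finger parallel gripper is mounted at the origin on the work surface. World frame = base frame: x ahead of the robot, y to its left, z up, the work surface at z = 0. Lengths are in mm, angles in rad, forces in N, time in s.
With the tool pointing down it reaches from about 425 to 825 mm from the base axis. Payload 3.6 kg.
Tool frame: the origin (TCP) lies at the very end of the fingers, on their centre line; the grasp point (between the pads) lies 19 mm behind it (bot.tcp_to_grasp is the distance from the TCP to the grasp point, in mm); z points along the fingers, y is the direction in which the jaws open and shut (so a half turn about z gives the same grasp; the last joint's range is limited). The gripper opens to 93 mm and grips with 3 to 60 N. Pads are 15 mm wide; open, the fingers measure 128 mm over their backs; the gripper's body (75 mm by 188 mm) begins 65 mm behind the grasp point.
Start: joints at [1.292, 0.615, -0.013, 1.423, 0.008, 1.103, -0.04], TCP at [162.589, -629.306, 218.64] pointing down, gripper open.
Joint ranges: [-3.12, 3.12], [-0.3, 2.06], [-1.34, 1.32], [0.26, 2.42], [-1.36, 4.5], [0.01, 1.98], [-2.84, 2.84]. Speed limits (rad/s): [2.79, 2.79, 3.14, 3.14, 3.14, 3.14, 3.14].

INTERFACE

Orientations are given as [roll, pitch, yaw] about the fixed x, y, z axes, in that order (R = Rz(yaw) Ry(pitch) Rx(roll)).
In Python, from rig import bot gives the robot as it stands. Calls block until the motion is done:
- bot.goto(position, orientation): joint-space move of the TCP to a pose.
- bot.line_to(position, vel=150, rotation=None, guard=None): straight line of the TCP; rotation=None keeps the orientation; vel is the mean speed in mm/s. With guard (N) it stops when the force on the tool has changed by that much, and returns True; else False.
- bot.goto_joints(angles): joint-space move.
- bot.set_gripper(opening): finger opening in mm; the grip force is fixed at half the most; returns when the fingers have stopped.
- bot.pause(seconds).
- bot.inverse_kinematics(position, orientation): joint angles nearest the present ones, or None.
- bot.get_obs(): the state.
- bot.read_camera(name): name is "scene" or "side" or "wrist"; returns a dict with "pixels" (400x640x3 uint8, red, green, blue), "depth" (400x640 float32, mm along the optical axis (not along the pixel's ray), 0 where there is no reading), "fx", "fy", "cx", "cy" (pixels), "camera_from_world" (4x4, takes a point from world to camera coordinates); the wrist camera has in their place "hand_eye" (4x4, takes a point from camera to tool coordinates, whose origin is the TCP and whose axes are the flange's). Camera axes: x right, y up, looking along -z (the intrinsics and any distortion apply to the point x, -y, -z); pixel columns grow to the right and rows downward; lengths in mm; the calibration is good to about 2 mm. The wrist camera is an equidistant fisheye: a pixel r from the principal point sees the ray r / f radians off the axis. A picture is of the moment at which its call begins: read the wrist's pose just before it.
A pose or a line that the arm cannot do raises bot.MotionError and nothing moves.
- bot.sign_off(): hands the job in, once; it reports no verdict.
The state is a dict: "time_s": time; "joint_pos": joint angles; "joint_velocities": joint speeds; "effort": joint torques, N m; "tool_pos": TCP position; "tool_rot": TCP orientation; "contact_force": force on the tool from outside, world axes, zero at the start; "moment": the same for the moment, N m; "width": finger opening in mm.
Only numpy, scipy, OpenCV 4.12 (cv2) and the standard library are available. Lean on these libraries where they do the work, as an engineer would, in place of code of your own. Each camera call takes 0.05 s, during which the arm holds its last target. There are 200 camera calls.

TASK

Take the orange push nut from the parts tray, start it on the bare steel rod of the battery module that has none, and press it straight down the rod until it bears firmly on the white cover and stays tight there when you let go. Feel for the cover and stop as soon as the nut is firm: it should press on the cover with 5 to 10 N, over and above the rod's drag, and never with more than 14 N. Leave the finished module and everything else as it is.

Things in the scene. Friction and masses are not known exactly. Their poses are not given: they have to be found in the camera images.
- nut_mid (a point): centre (half-way up) of the push nut: an orange collar 20 mm high, hub 22 mm across, with a flange 36 mm across and 4 mm thick at its bottom, a 12.8 mm bore and steel teeth round the top of the bore; z is its axis, up. Grip it by the hub above the flange (16 mm of hub). It stands flange down in the tray.
- nut: the same push nut; origin at the centre of its underside, z up.
- shaft_tip (a point): centre of the top of the bare tie rod: a fixed upright steel shaft 11.2 mm across, 130 mm tall, its top 9 mm tapering to 6 mm; z up. The first 10 mm are free; from there down the teeth bite, and pushing the nut down takes a steady 6 to 11 N of drag. The drag holds the nut in place when let go.
- shaft: the same rod; origin at its foot. The top of the white cover lies 35 to 53 mm below the rod's tip: this differs from module to module and is not told, so it must be felt. The cover is sprung: it gives about 1 mm for each 5 N. What presses on the cover adds to the drag of the rod. An arm and its grip also give by some mm under such a push, so depth alone does not tell the force.
- module: the open battery module, fixed to the table: a block of blue cells in black holders, 64 x 84 mm, with a white sprung cover 70 x 90 x 5 mm on top and the bare rod through its centre; origin at the centre of the block's underside, x along the 64 mm side.
- finished: a finished module of the same kind, fixed, its orange nut already pressed home; origin at its underside. Leave alone.
- tray: low grey parts tray, fixed, 120 mm (its x) by 250 mm (its y), 8 mm high, floor 3 mm thick; origin at the centre of its underside. It holds the push nut, a rubber foot and a spacer in a row along its y, some 78 mm apart, in any order.
- foot: black rubber foot, a disc 30 mm across and 12 mm high, in the parts tray; origin at its underside. Leave alone.
- spacer: plain silver spacer ring without flange or teeth, 22 mm across, 24 mm high, in the parts tray; origin at its underside. Leave alone.
- cell: loose blue battery cell standing upright, 18 mm across, 65 mm high; origin at its underside. Leave alone.
- scanner: handheld barcode scanner lying on the table, about 180 x 62 x 33 mm, black head with a red window; origin near the middle of its handle, x towards its head. Leave alone.
- driver: screwdriver lying at the back, about 0.2 m long. Leave alone.
There are look-alikes about, which are no part of the job. Of the things that look like the nut, take the one that is farthest to the robot's right at the start.

How it is judged:
By the outcome, as a careful person would: the job done as asked, in the order asked, and still so for the second after the job is handed in, with the robot touching nothing.
It also fails if it takes over 61 s, if anything falls off the work surface, if the arm or the gripper's body presses on something with over 40 N, if the wrist force passes 120 N, or if a joint passes its speed limit or range.

## Working session

There is one attempt and no reset: what is moved stays moved. The work goes in short steps, each a Python script; the robot and the scene stay as the last script left them, time stands still between calls to the robot, and variables do not carry over. Pictures are saved under pics/ and viewed, about 8 in all and at most 12, crops included, and the job is handed in when it is done.

```bash
ls; mkdir -p pics; cat > h.py <<'E'
import numpy as np, cv2
from scipy.spatial.transform import Rotation as R
from rig import bot
def snap(n,f):
    o=bot.get_obs(); c=bot.read_camera(n); cv2.imwrite(f'pics/{f}.png',c['pixels'][:,:,::-1])
    T=np.eye(4)
    if n=='wrist':
        T[:3,:3]=R.from_euler('xyz',o['tool_rot']).as_matrix(); T[:3,3]=o['tool_pos']; c['wfc']=T@c['hand_eye']
    else: c['wfc']=np.linalg.inv(c['camera_from_world'])
    c['wrist']=n=='wrist'; return c
def ray(c,u,v):
    a=(u-c['cx'])/c['fx']; b=(v-c['cy'])/c['fy']
    if c['wrist']:
        t=np.hypot(a,b); s=np.sin(t)/t if t>1e-9 else 1; d=np.array([a*s,-b*s,-np.cos(t)])
    else: d=np.array([a,-b,-1.])
    return c['wfc'][:3,3], c['wfc'][:3,:3]@d
def onz(c,u,v,z):
    o,d=ray(c,u,v); return o+d*(z-o[2])/d[2]
def pt(c,u,v):
    o,d=ray(c,u,v); return o+d*c['depth'][int(v),int(u)]  # pinhole only
def orange(c,lo=(5,120,80),hi=(18,255,255)):
    m=cv2.inRange(cv2.cvtColor(c['pixels'],cv2.COLOR_RGB2HSV),lo,hi)
    n,l,s,ce=cv2.connectedComponentsWithStats(m)
    return [(s[i].tolist(),ce[i].round(1).tolist()) for i in range(1,n) if s[i][4]>25],m
E
python3 - <<'E'
from h import *
np.set_printoptions(suppress=True,precision=1)
o=bot.get_obs();print(o)
for n in('scene','side','wrist'):
    c=snap(n,n+'0'); print(n,c['fx'],c['cx'],c['cy'],c['wfc'],[k for k in c])
    for s,ce in orange(c)[0]: print(s,ce, pt(c,*ce) if n!='wrist' else onz(c,*ce,20))
im=np.vstack([cv2.imread(f'pics/{n}0.png') for n in('scene','side')]); cv2.imwrite('pics/both.png',cv2.resize(im,(480,600)))
E
```

```text
pics
{'time_s': 0.0, 'joint_pos': array([ 1.3,  0.6, -0. ,  1.4,  0. ,  1.1, -0. ]), 'joint_velocities': array([-0., -0.,  0., -0., -0.,  0.,  0.]), 'effort': array([ -0. , -45.9,   0.2, -16.6,  -0.1,   0. ,   0. ]), 'tool_pos': array([ 162.4, -628.6,  217.5]), 'tool_rot': array([-3.1,  0. ,  0.3]), 'contact_force': array([-0.4, -0.5, -1. ]), 'moment': array([ 0.,  0., -0.]), 'width': 92.93530648161448}
scene 500.4298550525359 318.75262361185054 200.25841030063546 [[  -0.2   -0.8    0.5 1280.6]
 [   1.    -0.1    0.1   94.3]
 [  -0.     0.6    0.8 1142.9]
 [   0.     0.     0.     1. ]] ['pixels', 'depth', 'fx', 'fy', 'cx', 'cy', 'camera_from_world', 'wfc', 'wrist']
[90, 13, 14, 15, 54] [95.6, 18.7] [ -238.7 -1050.5   -82.3]
[9, 33, 40, 10, 177] [29.3, 36.5] [  -96.7 -1256.    -81.6]
[327, 62, 18, 26, 88] [335.0, 75.1] [ 39.2 -63.8  14.7]
[360, 81, 9, 11, 31] [364.5, 85.1] [70.2 36.5 14.3]
[357, 187, 13, 9, 94] [362.7, 190.9] [490.7  78.2  24.5]
[416, 188, 13, 10, 99] [421.9, 192.9] [466.  238.6  16.4]
[238, 205, 13, 11, 97] [244.6, 210.7] [ 653.8 -200.9  106.7]
[392, 210, 14, 10, 93
[... 822 characters left out ...]
 [477.   89.9  18.4]
[343, 275, 14, 11, 102] [349.6, 281.0] [536.4 191.7  12.9]
[375, 296, 15, 10, 112] [382.0, 300.6] [455.6 254.3  16.1]
wrist 309.70691628693146 319.3186981162198 200.71812895076607 [[   0.3    0.9    0.3  233.7]
 [  -1.     0.2    0.1 -610.6]
 [  -0.    -0.3    1.   383.4]
 [   0.     0.     0.     1. ]] ['pixels', 'depth', 'fx', 'fy', 'cx', 'cy', 'hand_eye', 'wfc', 'wrist']
[448, 259, 26, 9, 104] [461.2, 263.1] [  98.2 -852.6   20. ]
[141, 274, 7, 12, 32] [144.4, 279.6] [ -51.4 -408.1   20. ]
[495, 281, 4, 14, 27] [496.6, 287.6] [  70.1 -936.7   20. ]
[494, 297, 5, 14, 34] [496.4, 302.9] [  43.3 -952.3   20. ]
[384, 316, 23, 31, 274] [394.5, 330.9] [ -32.8 -796.6   20. ]
```

View pics/scene0.png

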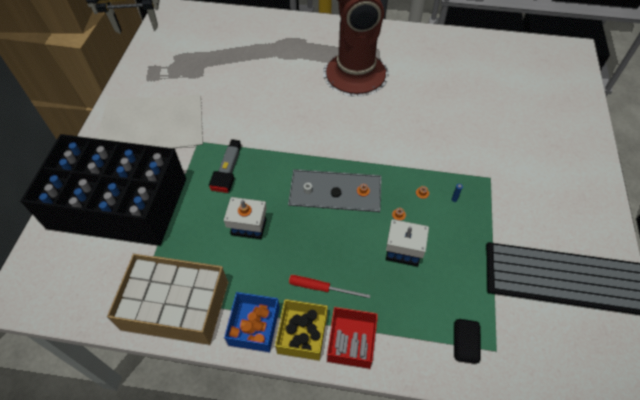

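View pics/side0.png

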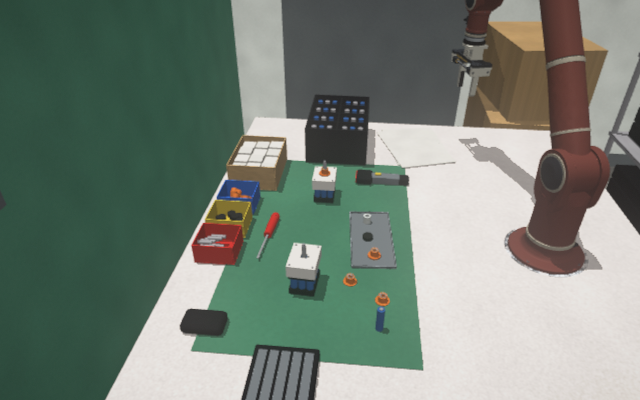

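The orange candidates in the scene view are: the nut in the grey tray at (363,190), loose ones at (422,192) and (398,215), and the finished one at (245,211), plus pieces in the blue bin. The tray one is in the parts tray and has the lowest y (about 80, against 185 and 245) of the free ones. The open module with the bare rod is at (408,238). Next I'll move above the tray and take a close crop to confirm.

```bash
python3 - <<'E'
from h import *
np.set_printoptions(suppress=True,precision=2)
cs=[snap('scene','s1'),snap('side','d1')]
def tri(p,q):
    A=[];b=[]
    for c,(u,v) in zip(cs,(p,q)):
        o,d=ray(c,u,v); d=d/np.linalg.norm(d); P=np.eye(3)-np.outer(d,d); A.append(P); b.append(P@o)
    return np.linalg.solve(sum(A),sum(b))
n=tri((362.7,190.9),(373.7,254.6)); print('nut',n)
print('rod', tri((408.5,229),(304,244)))
print('fin', tri((245,203),(324,162)))
p=[n[0],n[1],230]
for yaw in (np.pi/2,-np.pi/2): print(yaw,bot.inverse_kinematics(p,[np.pi,0,yaw]))
j=[(np.abs(q).max(),y) for y in (np.pi/2,-np.pi/2) if (q:=bot.inverse_kinematics(p,[np.pi,0,y])) is not None]
y=min(j)[1]; print(y)
bot.goto([n[0],n[1],230],[np.pi,0,y])
c=snap('wrist','w1'); o=bot.get_obs(); print(o['time_s'],o['tool_pos'],o['tool_rot'])
for s,ce in orange(c)[0]: print(s,ce,onz(c,*ce,10))
E
```

```text
nut [477.18  77.55   7.02]
rod [651.59 197.46 126.17]
fin [ 642.06 -200.72  128.55]
1.5707963267948966 [ 0.31  0.43 -0.74  1.86  0.34  0.99 -0.57]
-1.5707963267948966 [ 0.53  0.57 -1.15  1.85  0.58  1.11  2.31]
1.5707963267948966
3.0333 [477.48  76.56 229.83] [-3.14  0.    1.57]
[287, 34, 29, 27, 468] [301.0, 47.9] [455.24 237.86  10.  ]
[352, 80, 29, 28, 470] [365.5, 93.2] [534.53 180.69  10.  ]
[304, 160, 29, 28, 521] [318.1, 173.2] [475.87  79.37  10.  ]
[478, 271, 5, 10, 28] [480.2, 275.9] [730.5  -80.12  10.  ]
[487, 270, 9, 10, 26] [491.6, 274.8] [752.57 -80.2   10.  ]
[140, 275, 8, 26, 65] [142.8, 286.8] [ 186.64 -103.16   10.  ]
[497, 326, 16, 11, 38] [502.9, 329.6] [ 814.28 -203.21   10.  ]
[446, 338, 30, 13, 89] [460.8, 342.5] [ 727.51 -217.9    10.  ]
[430, 343, 15, 11, 34] [438.4, 346.7] [ 684.06 -220.75   10.  ]
[408, 345, 8, 11, 35] [411.2, 349.4] [ 633.44 -220.     10.  ]
[294, 346, 124, 20, 844] [351.0, 355.3] [ 529.78 -224.86   10.  ]
[368, 358, 16, 6, 29] [375.4, 361.8] [ 573.12 -244.     10.  ]
```

View pics/w1.png

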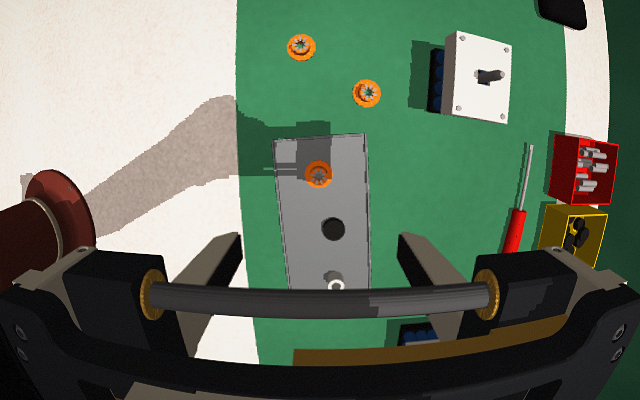

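Wrist view: the tray, with the nut at (318,173), the foot at (333,229) and the spacer at (336,286). The two loose look-alikes at (301,48) and (366,93) lie outside the tray and farther left. Next comes a closer look and an enlarged crop.

```bash
python3 - <<'E'
from h import *
np.set_printoptions(suppress=True,precision=2)
bot.set_gripper(60)
bot.line_to([476,79,100],vel=200)
c=snap('wrist','w2'); o=bot.get_obs(); print(o['time_s'],o['tool_pos'],o['tool_rot'],o['width'])
cs,m=orange(c)
for s,ce in cs:
    if s[4]>600: print(s,ce,onz(c,*ce,10)); 
i=cv2.imread('pics/w2.png')[100:300,220:420]; cv2.imwrite('pics/w2c.png',cv2.resize(i,(600,600),interpolation=cv2.INTER_CUBIC))
E
```

```text
4.6167 [476.99  79.44 101.07] [ 3.14 -0.    1.57] 59.90796263335179
[273, 0, 42, 38, 938] [293.6, 19.8] [455.44 236.93  10.  ]
[369, 66, 41, 41, 966] [388.2, 86.1] [533.65 180.6   10.  ]
[298, 184, 42, 41, 1094] [318.5, 202.7] [476.02  80.46  10.  ]
[229, 345, 108, 21, 672] [280.8, 355.0] [434.   -95.69  10.  ]
```

View pics/w2c.png

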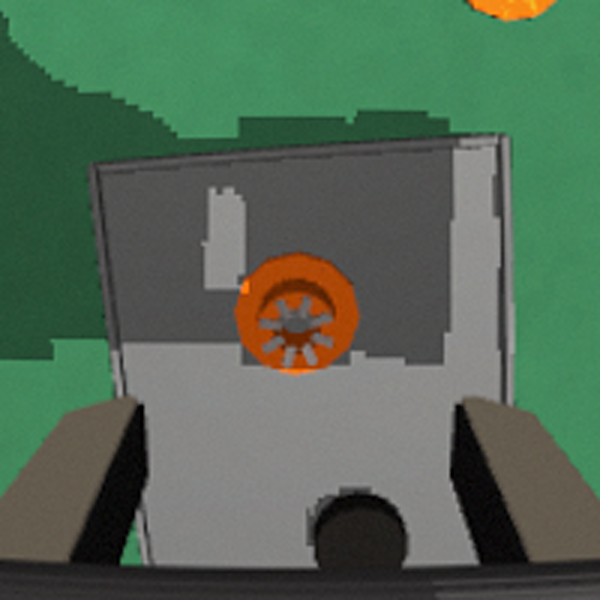

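The crop confirms an orange flanged collar with steel teeth, standing in the tray at about (476.3, 79.8). Now I'll grasp it, lift it and look at the rod.

```bash
python3 - <<'E'
from h import *
np.set_printoptions(suppress=True,precision=2)
bot.line_to([476.3,79.8,40],vel=150)
print(bot.line_to([476.3,79.8,8.5],vel=60,guard=8),bot.get_obs()['tool_pos'])
bot.set_gripper(15); o=bot.get_obs(); print('w',o['width'],o['contact_force'],o['tool_pos'])
bot.line_to([476.3,79.8,190],vel=150)
bot.line_to([651.6,137,190],vel=200)
bot.pause(.2)
c=snap('wrist','w3'); o=bot.get_obs(); print(o['time_s'],o['tool_pos'],o['tool_rot'],o['width'],o['contact_force'])
cs,m=orange(c)
for s,ce in cs:
    if s[4]>300: print(s,ce)
i=cv2.imread('pics/w3.png')[60:320,150:490]; cv2.imwrite('pics/w3c.png',cv2.resize(i,(680,520),interpolation=cv2.INTER_CUBIC))
E
```

```text
False [476.22  79.94   8.32]
w 21.54328398433657 [-0.67 -0.55  6.49] [476.5   80.02   9.34]
9.225 [651.26 136.59 190.35] [3.14 0.   1.57] 21.55760646121071 [ 0.89  0.83 -0.15]
[146, 86, 27, 29, 483] [160.3, 100.3]
[208, 129, 29, 31, 562] [222.9, 143.6]
[294, 218, 51, 61, 1725] [319.3, 244.3]
[227, 334, 243, 32, 1935] [351.2, 352.3]
```

View pics/w3c.png

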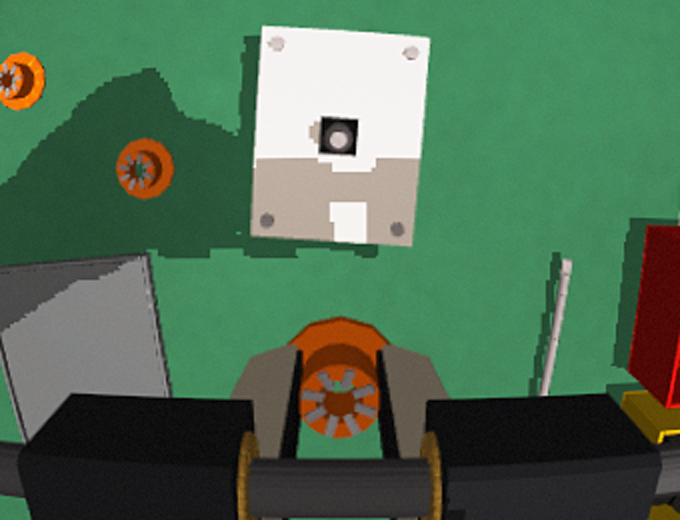

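The nut is held at (320,261), and the rod tip is seen nearly end-on at (319.5,129). I'll compute the rod tip relative to the nut.

```bash
python3 - <<'E'
from h import *
np.set_printoptions(suppress=True,precision=2)
o=bot.get_obs(); z=o['tool_pos'][2]
c=snap('wrist','w4'); g=cv2.cvtColor(c['pixels'],cv2.COLOR_RGB2GRAY)
print(g[122:137,308:332])
print('tip',onz(c,319.5,129,130),onz(c,319.5,129,126),'nut top',onz(c,320,261,z+15),o['tool_pos'])
cv2.imwrite('pics/w4c.png',cv2.resize(cv2.imread('pics/w4.png')[110:290,290:350],(200,600),interpolation=cv2.INTER_CUBIC))
E
```

```text
[[181 159  83  12  19  21  22  30  48  61  66  69  69  59  50  27  15  15
   17  10  56 235 247 245]
 [184 149  78   9  19  24  40  56  73  75  73  73  74  71  74  46  23  17
   14  12  60 235 249 244]
 [181 147  74   9  22  34  68  70  74  73  77  78  78  78  79  67  47  21
   16   9  77 234 248 245]
 [185 128  57  10  31  57  69  69  72  69  67  66  67  86  83  81  64  36
   15   8  75 231 248 245]
 [185 127  57  16  42  65  71  66 123 179 204 197 174 124  95  82  80  62
   13   6 120 237 248 244]
 [183 115  50  16  42  69  72 117 177 202 207 205 201 193 140  95  83  70
   22   5 141 238 247 244]
 [185 100  38  26  53  69  72 152 191 197 200 203 205 210 163 113  86  70
   32   1 144 238 247 245]
 [183  90  38  33  51  63  71 181 195 194 197 200 204 206 180 127  83  73
   35   5 168 239 247 244]
 [182  94  45  32  47  61  76 201 201 192 194 197 199 205 192 136  83  74
   32   1 200 243 246 244]
 [202 105  47  32  49  62  73 194 203 199 195 191 196 203 181 129  82  64
   22   1 212 244 246 245]
 [255 129  44  29  43  59  65 130 192 202 200 199 195 199 140  95  70  49
   11   0 213 243 245 244]
 [254 118  35  14  23  43  60  65 102 156 196 202 173 124  93  79  66  38
   12   0 246 250 245 244]
 [254 101  18  14  16  27  48  60  69  89 104 108  97  85  77  59  40  18
   11   1 248 249 245 244]
 [253  85   4   5   9  16  23  41  47  56  60  63  62  70  57  37  18   9
   12   6 247 249 244 244]
 [250 139 111  98  73  58  62  67  40  35  44  47  38  33  21  10   4   8
   11  38 243 248 244 244]]
tip [651.23 201.57 130.  ] [651.23 201.42 126.  ] nut top [651.43 134.72 205.35] [651.26 136.59 190.35]
```

```bash
python3 - <<'E'
from h import *
np.set_printoptions(suppress=True,precision=2)
bot.line_to([650.8,202.6,175],vel=150)
bot.line_to([650.8,202.6,142],vel=100,guard=6)
bot.pause(.2)
c=snap('wrist','w5'); d=snap('side','d5'); s=snap('scene','s5');o=bot.get_obs(); print(o['time_s'],o['tool_pos'],o['contact_force'])
a=cv2.resize(cv2.imread('pics/w5.png')[180:330,245:395],(400,400),interpolation=cv2.INTER_CUBIC)
b=cv2.resize(cv2.imread('pics/d5.png')[200:300,250:350],(400,400),interpolation=cv2.INTER_CUBIC)
cv2.imwrite('pics/c5.png',np.hstack([a,b]))
E
```

```text
10.7083 [650.99 202.78 142.54] [ 0.75  0.15 -0.41]
```

View pics/c5.png

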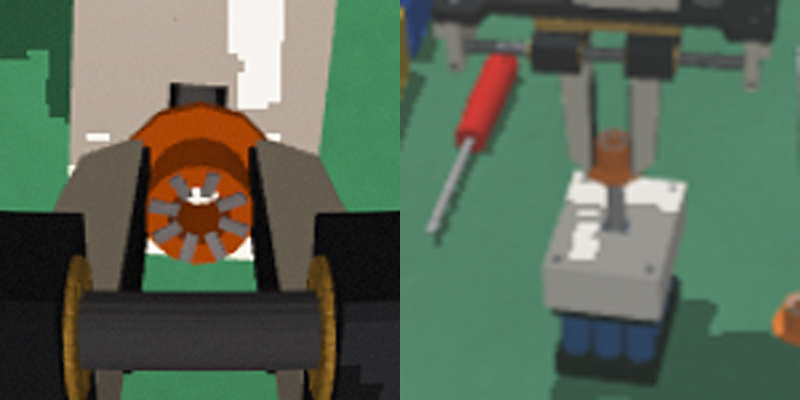

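Side view: the rod stands centred under the nut, and the wrist view agrees. I'll start it on the rod in small logged steps.

```bash
python3 - <<'E'
from h import *
np.set_printoptions(suppress=True,precision=2)
z=142
while z>112:
    z-=2; g=bot.line_to([650.8,202.6,z],vel=40,guard=12)
    o=bot.get_obs(); f=o['contact_force']; print(z,g,round(o['time_s'],2),o['tool_pos'],f,o['moment'])
    if g or np.hypot(f[0],f[1])>6 or f[2]>6: break
E
```

```text
140 False 10.96 [650.65 202.52 139.78] [ 0.05 -0.59 -1.6 ] [-0.07 -0.09  0.01]
138 False 11.21 [650.68 202.54 137.75] [-0.39  0.94 -1.14] [ 0.01 -0.06  0.05]
136 False 11.46 [650.7  202.51 135.79] [-0.28  0.53 -0.56] [-0.04 -0.06 -0.01]
134 False 11.71 [650.7  202.52 133.8 ] [ 0.44  0.08 -0.47] [-0.07 -0.1   0.03]
132 False 11.96 [650.72 202.51 131.84] [ 0.27 -0.05 -0.87] [-0.03 -0.08 -0.01]
130 False 12.21 [650.7  202.48 129.79] [-0.15  0.58 -0.59] [-0.01 -0.05 -0.05]
128 False 12.46 [650.7  202.52 127.79] [-0.35 -0.11 -0.14] [-0.05 -0.14  0.07]
126 False 12.71 [650.68 202.56 125.84] [ 0.29 -0.13  0.07] [-0.06 -0.07 -0.02]
124 False 12.96 [650.56 202.85 123.33] [ 1.03  1.1  -3.34] [ 0.21 -0.26 -0.01]
122 False 13.21 [650.97 202.97 122.2 ] [0.49 1.24 0.17] [ 0.17 -0.2   0.01]
120 False 13.46 [650.96 202.92 120.64] [-0.66  1.06  3.28] [0.04 0.13 0.02]
118 False 13.71 [650.89 202.95 118.62] [-0.87  0.96  5.1 ] [-0.    0.19 -0.01]
116 False 13.96 [650.92 202.9  116.56] [-0.14  0.13  4.74] [0.08 0.12 0.  ]
114 False 14.21 [650.89 202.89 114.45] [-1.45  1.32  4.79] [0.02 0.22 0.  ]
112 False 14.46 [650.93 202.9  112.48] [-1.39  0.22  5.13] [0.05 0.23 0.05]
```

Engaged: drag is steady at about 5 N with little side load. I'll press on in 1 mm steps with averaged force.

```bash
cat > press.py <<'E'
from h import *
np.set_printoptions(suppress=True,precision=2)
def F(n=6):
    a=[]
    for _ in range(n): bot.pause(.02); a.append(bot.get_obs()['contact_force'])
    return np.mean(a,0)
z=112.;base=[]
while z>64:
    d=np.median(base[:12]) if len(base)>3 else None
    st=1. if d is None or base[-1]-d<1.3 else .5
    z-=st; g=bot.line_to([650.8,202.6,z],vel=20,guard=12)
    fi=bot.get_obs()['contact_force'][2]; f=F(); o=bot.get_obs(); base.append(f[2])
    print(z,g,round(o['time_s'],2),round(o['tool_pos'][2],2),round(fi,2),f,o['width'].__round__(2))
    if g or np.hypot(f[0],f[1])>8 or f[2]>19 or (d is not None and f[2]-d>6.3): break
    if o['time_s']>48: break
print('drag',d,'over',base[-1]-d)
E
python3 press.py
```

```text
111.0 False 14.81 111.66 5.28 [-1.26  0.39  5.73] 21.32
110.0 False 15.16 110.7 6.14 [-1.45  0.25  5.88] 21.54
109.0 False 15.51 109.76 5.44 [-1.33  0.24  5.78] 21.28
108.0 False 15.86 108.77 6.07 [-1.4   0.62  5.79] 21.49
107.0 False 16.21 107.79 6.22 [-1.53  0.1   5.94] 21.45
106.0 False 16.56 106.73 7.13 [-1.23  0.24  6.01] 21.64
105.0 False 16.91 105.78 4.92 [-1.5   0.44  6.36] 21.42
104.0 False 17.26 104.79 5.63 [-1.29  0.43  6.3 ] 21.85
103.0 False 17.61 103.77 5.83 [-1.31  0.49  6.05] 21.21
102.0 False 17.96 102.82 6.64 [-1.25  0.17  6.01] 21.54
101.0 False 18.31 101.81 6.66 [-1.86  0.34  6.54] 21.59
100.0 False 18.66 100.82 5.34 [-1.7  -0.14  6.43] 21.19
99.0 False 19.01 99.8 6.84 [-1.18  0.26  6.25] 21.73
98.0 False 19.36 98.86 7.02 [-1.45 -0.11  6.2 ] 21.48
97.0 False 19.71 98.22 7.79 [-1.78 -0.28  7.91] 21.62
96.5 False 20.06 98.15 9.99 [-2.42 -0.39  9.32] 21.49
96.0 False 20.41 97.95 10.91 [-2.64 -1.07 10.33] 21.4
95.5 False 20.76 97.75 12.3 [-3.22 -0.48 11.75] 21.75
95.0 False 21.11 97.53 12.7 [-3.74 -1.24 12.92] 21.33
drag 6.008488677603852 over 6.9103149403232305
```

The cover was felt at TCP z of about 98.5. The extra force is now about 6.5–6.9 N over the drag, and the nut moved about 1.2 mm after contact, so the two agree. I'll unload the arm gently so it doesn't lurch onto the flange, then open and retreat.

```bash
python3 - <<'E'
from h import *
np.set_printoptions(suppress=True,precision=2)
def F(n=6):
    a=[]
    for _ in range(n): bot.pause(.02); a.append(bot.get_obs()['contact_force'])
    return np.mean(a,0)
z=95.; f=F(); print(f)
while f[2]>3 and z<98:
    z+=.3; bot.line_to([650.8,202.6,z],vel=20); f=F(); print(round(z,2),bot.get_obs()['tool_pos'],f)
bot.set_gripper(45); o=bot.get_obs(); print('open',o['width'],o['tool_pos'],F())
z=o['tool_pos'][2]
bot.line_to([650.8,202.6,z+15],vel=40,guard=6); print(F())
bot.line_to([650.8,202.6,170],vel=120)
bot.line_to([650.8,140,190],vel=150); bot.pause(.2)
c=snap('wrist','w6'); d=snap('side','d6'); o=bot.get_obs(); print(o['time_s'],o['tool_pos'],o['contact_force'])
a=cv2.resize(cv2.imread('pics/w6.png')[60:210,245:395],(400,400),interpolation=cv2.INTER_CUBIC)
b=cv2.resize(cv2.imread('pics/d6.png')[200:300,250:350],(400,400),interpolation=cv2.INTER_CUBIC)
cv2.imwrite('pics/c6.png',np.hstack([a,b]))
E
```

```text
[-3.63 -1.09 12.93]
95.3 [650.99 202.99  97.56] [-3.21 -0.71 11.24]
95.6 [650.99 202.97  97.59] [-2.64 -0.58 10.19]
95.9 [650.97 202.97  97.57] [-2.18 -0.26  9.71]
96.2 [650.97 202.95  97.59] [-2.23 -0.52  8.63]
96.5 [650.95 202.97  97.61] [-1.96 -0.1   7.54]
96.8 [650.97 202.94  97.62] [-1.4   0.49  6.09]
97.1 [650.94 202.97  97.61] [-1.31  0.35  5.78]
97.4 [650.98 202.93  97.63] [-0.83  1.49  5.16]
97.7 [650.93 202.94  97.63] [0.09 1.72 3.37]
98.0 [650.92 202.91  97.67] [1.11 3.13 0.64]
open 45.121246197017435 [650.89 202.02  97.7 ] [ 0.13 -0.04 -0.01]
[-0.02  0.09  0.05]
27.5583 [650.45 141.15 189.72] [-0.64 -0.27  0.53]
```

View pics/c6.png

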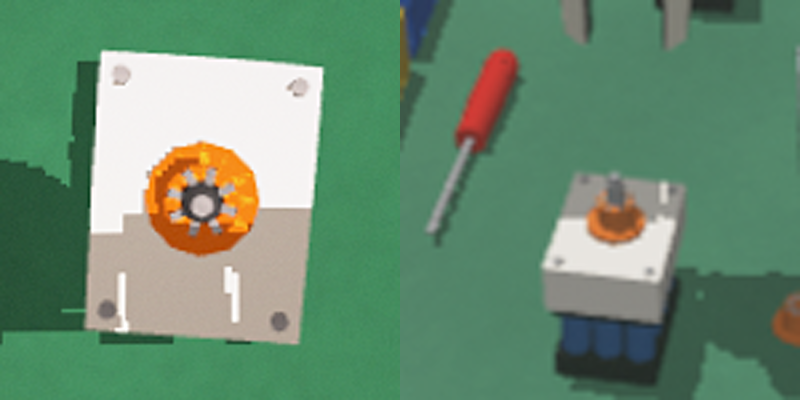

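The nut sits level and flat on the cover with the rod through it, and the gripper is clear. I'm handing in.

```bash
python3 -c "
from h import *
print(bot.sign_off(), bot.get_obs()['time_s'])"
```

```text
the job is handed in; nothing more can be done
the job is handed in; nothing more can be done
```

The push nut from the tray is on the bare rod, pressed down against the white cover. I handed the job in at about 28 s of the 61 s allowed.

- **Pressing:** The rod's drag was steady at about 6.0–6.3 N. The force began to rise at TCP z of about 98.5 mm, which I took as the cover. I stopped at 12.9 N in all, about 6.6–6.9 N over the drag. The nut moved about 1.2 mm after contact, which at 1 mm per 5 N gives about 6 N, so the two estimates roughly agree.
- **Letting go:** I took the load off the arm before opening the gripper. The tool rose only about 0.15 mm while unloading, so the nut should still press with roughly 6 N. I did not measure that force after letting go.
- **Last look:** The wrist and side pictures show the nut level and flush on the cover. The gripper was clear, with no force on the tool. I touched nothing else on purpose, but I did not check the other items one by one.
- **Disagreement:** The first rough two-camera estimate put the rod about 5 mm off in y. I used the rod's position relative to the held nut in the wrist view instead, and side forces stayed under 4 N.

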